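# Seat the carrier plate on the shaker's locating pins

### The job

The flat carrier plate on the small bench shaker is lying askew, its back propped up on the shaker's two locating pins. Nudge it across the shaker with the fingertips until both of its holes drop over the two pins and it lies flat on the deck. Only push it, never pick it up or prop it higher, and leave the bottles and the dish round about standing where they are.

Things in the scene. Friction and masses are not known exactly. Their poses are not given: they have to be found in the camera images.
- shaker: White bench shaker with a grey deck, fixed to the desk. Origin at the centre of its underside, x away from its front panel (the panel looks roughly at the robot), y to its left, z up. The deck is flat, 190 (x) by 210 (y) mm, its top 60 mm above the origin. Two steel pins stand on it at x = +27, y = +45 and -45 mm, hidden under the plate at the start.
- carrier: Loose aluminium plate, 130 (x) by 150 (y) by 12 mm, about 0.5 kg, dark round patch on top near its front edge. Origin at the centre of its underside, axes as the shaker's when seated. At first its front edge rests on the deck and its back on the pin tips (about 7 degrees slope); it lies 15 to 29 mm too far front, up to 18 mm left or right, turned up to 0.14 rad. It slides at a few newtons.
- seat (a point): Point on the deck's top, fixed to the shaker at its x = +12, y = 0, z = 60 mm: where the plate's origin lies when seated. The plate is then parallel to the deck's edges: 42 mm of deck show in front of it, 18 mm behind, 30 mm left and right; its top is 72 mm above the desk.
- pin_left (a point): Centre of the tip of the shaker's left (+y) pin, 13 mm above the deck. Both pins are 10 mm thick, coned to 6 mm at the tip; seated, they reach 1 mm above the plate.
- pin_right (a point): Centre of the tip of the right (-y) pin, 13 mm above the deck.
- hole_left (a point): Centre of the plate's left hole (plate x = +15, y = +45 mm), at its underside. It goes over pin_left. Both holes are round, 14 mm wide, and go right through.
- hole_right (a point): Centre of the plate's right hole (plate x = +15, y = -45 mm), at its underside. It goes over pin_right.
- bottle_a: Bystander: white reagent bottle with a blue cap, 43 mm wide, 95 mm high, on the desk to the right of the shaker. Origin at the centre of its underside.
- dropper: Bystander: small brown dropper bottle with a black bulb, 33 mm wide, 88 mm high, on the desk behind the shaker. Origin at the centre of its underside.
- dish: Bystander: clear glass dish, 60 mm wide, 14 mm high, on the desk to the right of the shaker. Origin at the centre of its underside.

How it is judged (in metres and radians):
At the end, for the whole second after the job is handed in: Both holes are round their pins (centres within 4 mm), the plate lies flat on the deck (origin less than 2.5 mm above it, tilted less than 0.03 rad) and at rest, and the bystanders stand upright within 15 mm of where they were (horizontal distance between hole_left and pin_left below 0.004 m and horizontal distance between hole_right and pin_right below 0.004 m and z of carrier in the frame of shaker below 0.0625 m and angle between carrier's own z axis and vertical below 0.03 rad and linear speed of carrier below 0.01 m/s and distance of each of bottle_a, dropper, dish from where it was at the start of the episode below 0.015 m and angle between each of bottle_a, dropper, dish's own z axis and vertical below 0.15 rad); the robot touches nothing.
It fails at once if the plate is picked up or propped higher than it lay (its centre more than 17 mm above the deck, or tilted more than 0.27 rad) (z of carrier in the frame of shaker above 0.077 m or angle between carrier's own z axis and vertical above 0.27 rad).
It fails at once if a bystander is knocked over or shoved more than 20 mm (distance of any of bottle_a, dropper, dish from where it was at the start of the episode above 0.02 m or angle between any of bottle_a, dropper, dish's own z axis and vertical above 0.3 rad).
It also fails if it takes over 61 s, if anything falls off the work surface, if the arm or the gripper's body presses on something with over 40 N, if the wrist force passes 120 N, or if a joint passes its speed limit or range.

### The arm

A 7-joint arm with a two-finger parallel gripper is mounted at the origin on a cart in front of the work surface, level with it; the furniture and walls round the work are solid. World frame = base frame: x ahead of the robot, y to its left, z up, the work surface at z = 0. Lengths are in m, angles in degrees, forces in N, time in s.
With the tool pointing down it reaches from about 0.425 to 0.875 m from the base axis. Payload 4.7 kg.
Tool frame: the origin (TCP) lies at the very end of the fingers, on their centre line; the grasp point (between the pads) lies 19 mm behind it; z points along the fingers, y is the direction in which the jaws open and shut (so a half turn about z gives the same grasp; the last joint's range is limited). The gripper opens to 87 mm and grips with 3 to 60 N. Pads are 19 mm wide; open, the fingers measure 117 mm over their backs; the gripper's body (75 mm by 190 mm) begins 51 mm behind the grasp point.
Start: joints at [-64.624, 18.392, -4.016, 83.108, 1.295, 78.541, -3.26], TCP at [0.27, 0.591, 0.223] pointing down, gripper open.
Joint ranges: [-163.93, 163.93], [-17.29, 119.83], [-79.2, 71.16], [3.27, 140.29], [-89.18, 269.18], [5.43, 117.66], [-154.24, 154.24]. Speed limits (degrees/s): [147.25, 147.25, 180, 180, 180, 180, 180].

### API

Orientations are given as [roll, pitch, yaw] about the fixed x, y, z axes, in that order (R = Rz(yaw) Ry(pitch) Rx(roll)).
In Python, from cell import * gives the robot as it stands.
- The arm moves only by the tool arm_command, never from a script. Its argument "targets" is a list that holds one entry, the list of rows, each a list of 7 numbers: the shift along the tool's x, y, z in m, then the turn, a rotation vector about the tool's x, y, z in degrees, then the gripper's target within -1 to 1 (shut at 1, half-way at 0, fully open at -1). In form: [[[tx, ty, tz, rx, ry, rz, claw], ...]]. A call has 1 to 10 rows; each row is the pose to reach, as a shift and turn from the pose commanded when the call began, along the tool's axes at that moment; what a row does not reach only later rows make up. A row lasts 1/10 s, in which the tool goes at most 50 mm and 8.59 degrees, less where a joint would pass 70% of its speed; a pose out of reach is approached as far as the arm can. A call with a gripper value outside its range is refused whole. The fingers move at their own pace and stop on an object; "newtons" is the grip in N (left out, the last holds). Time passes only in rows, so rows that repeat a pose let the fingers close. It gives the time, the measured TCP pose, the force and the opening at its end, in the units of the state.
- get_obs(): the state, without advancing time (a new reading comes with each control period).
- read_camera(name): name is "side" or "top"; returns a dict with "img" (384x512x3 uint8, red, green, blue), "z_map" (384x512 float32, m along the optical axis (not along the pixel's ray), 0 where there is no reading), "K" (3x3 intrinsics, pixels), "origin" and "attitude" of the camera in the world. Camera axes: x right, y down, z forward; pixel columns grow to the right and rows downward; lengths in m; the calibration is good to about 2 mm. A picture is of the moment at which its call begins.
- sign_off(): hands the job in, once; it reports no verdict.
Trained networks look in the newest picture that a camera, given by its name, has taken for a name from the list of things; names that differ only in an ending like _2 or _b are one class to them, and where a whole thing is asked for, a point or a joint stands for the part that bears it (a point fixed in the world has none). Each returns a list of dicts, best first, with "conf" (0 to 1); they miss things now and then, are a little off and sometimes report something else, mostly with a low value. They report only what shows in the picture. A call takes as long as a camera call.
- search_frame(thing, camera): "position" ([column, row] in pixels, amid what is visible of it).
The state is a dict: "time_s": time; "qpos": joint angles; "joint_velocities": joint speeds; "effort": joint torques, N m; "tool_pos": TCP position; "tool_rot": TCP orientation; "force": force on the tool from outside, world axes, zero at the start; "wrist_torque": the same for the moment, N m; "grip_width": finger opening in m.
Only numpy, scipy, OpenCV 4.12 (cv2) and the standard library are available. Lean on these libraries where they do the work, as an engineer would, in place of code of your own. Each camera call takes 0.05 s, during which the arm holds its last target.

## Working session

There is one attempt and no reset: what is moved stays moved. The work goes in short steps, Python scripts to look and compute and a tool call to move; the robot and the scene stay as the last step left them, time stands still between calls to the robot, and variables do not carry over. Pictures are saved under pics/ and viewed, and the job is handed in when it is done.

Besides the shell and the picture viewer there is one more tool, called after "Request:" as name(argument=value, ...) on one line, values as JSON. arm_command: Moves the arm, as the interface text tells. Its arguments: {"type":"object","properties":{"targets":{"type":"array","items":{"type":"array","items":{"type":"array","items":{"type":"number"}}}},"newtons":{"type":"number"}},"required":["targets"]}

```bash
mkdir -p pics; ls; cat > h.py <<'E'
from cell import *
import numpy as np, cv2
def snap(cam,tag):
    d=read_camera(cam); cv2.imwrite(f'pics/{tag}.png',d['img'][:,:,::-1]); np.savez(f'pics/{tag}.npz',**d); return d
E
python3 - <<'E'
from h import *
o=get_obs(); print(o)
for c in('side','top'):
    d=snap(c,c+'0'); print(d['K'],d['origin'],d['attitude'])
    for t in ['shaker','carrier','bottle_a','dropper','dish','hole_left','hole_right','pin_left','pin_right','seat']:
        print(t,search_frame(t,c))
E
```

```text
pics
{'time_s': 0.0, 'qpos': array([-64.62242912,  18.44053033,  -4.01488798,  83.17382033,
         1.29552625,  78.5402862 ,  -3.25943464]), 'joint_velocities': array([-0.01451919, -0.0095605 ,  0.03790219, -0.0205076 ,  0.05878724,
        0.17260834,  0.10236118]), 'effort': array([-5.30077068e-04, -4.91278625e+01, -4.04010219e-01, -3.12536681e+01,
       -6.37335679e-02,  4.35391255e-02,  1.71747201e-04]), 'tool_pos': array([0.27009974, 0.5906274 , 0.22145423]), 'tool_rot': array([-1.79890631e+02,  6.37459192e-03,  1.55432221e+02]), 'force': array([ 0.20349674, -0.09765862, -0.64569536]), 'wrist_torque': array([ 3.13452636e-02,  3.15524566e-02, -3.51713020e-05]), 'grip_width': 0.08684813596415979}
[[424.89844483   0.         254.50944552]
 [  0.         424.89844483 191.82489719]
 [  0.           0.           1.        ]] [ 0.26545456 -1.11543412  0.43483828] [-113.60465843   -1.33210912  -22.54857732]
shaker [{'position': [224.4, 228.3], 'conf': 0.56}]
carrier [{'position': [210.4, 204.6], 'conf': 0.86}]
bottle_a [{'position': [275.7, 252.6], 'conf': 0.84}, {'position': [210.6,
[... 524 characters left out ...]
[  0.           0.           1.        ]] [ 0.51274327 -0.37419103  0.93905085] [-175.47720739   -0.21513875  -90.34434322]
shaker [{'position': [230.0, 207.6], 'conf': 0.57}, {'position': [246.1, 242.6], 'conf': 0.52}]
carrier [{'position': [246.4, 240.6], 'conf': 0.88}]
bottle_a [{'position': [328.6, 204.4], 'conf': 0.56}]
dropper [{'position': [238.9, 151.5], 'conf': 0.67}]
dish [{'position': [336.9, 261.0], 'conf': 0.84}]
hole_left [{'position': [243.8, 244.6], 'conf': 0.58}]
hole_right []
pin_left [{'position': [231.1, 208.7], 'conf': 0.72}, {'position': [246.4, 242.2], 'conf': 0.3}]
pin_right [{'position': [228.1, 206.9], 'conf': 0.68}]
seat [{'position': [230.0, 203.5], 'conf': 0.92}]
```

View pics/top0.png

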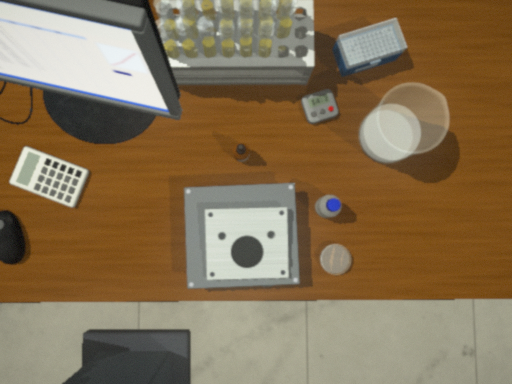

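View pics/side0.png

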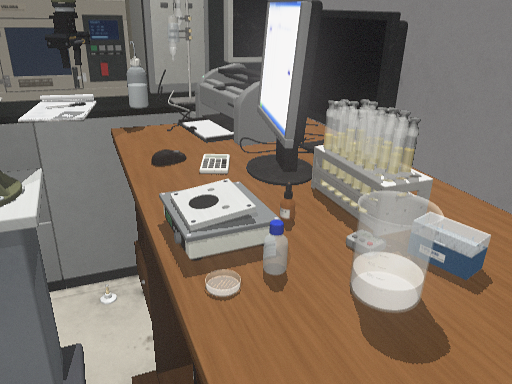

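```bash
python3 - <<'E'
import cv2
im=cv2.imread('pics/top0.png'); cv2.imwrite('pics/top0z.png',cv2.resize(im[130:310,130:370],None,fx=3.3,fy=3.3,interpolation=cv2.INTER_CUBIC))
E
```

```text
(no output)
```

View pics/top0z.png

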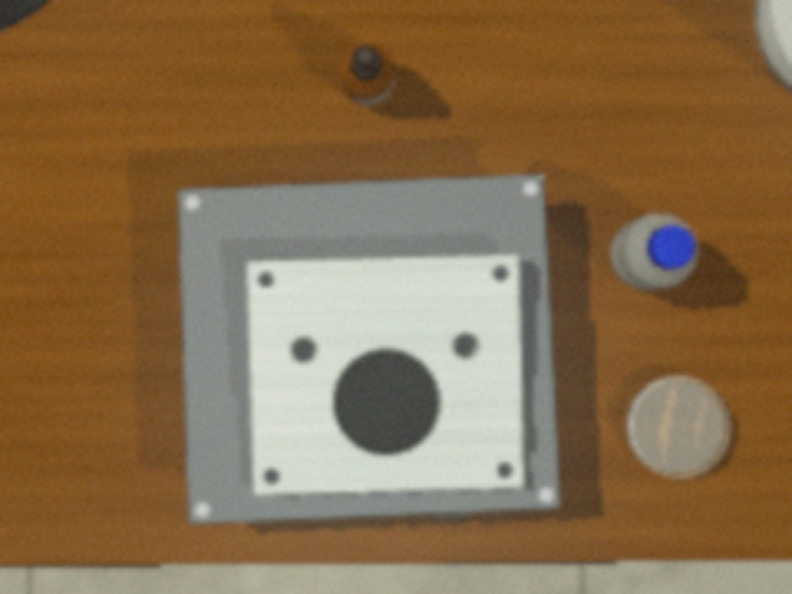

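The top view shows the plate (px ~205-290, 207-280) on the grey deck (187-298, 183-290). It is too far front and a little to the right, with holes at about (222,235) and (271,234). I'll fit both poses now.

```bash
cat >> h.py <<'E'
from scipy.spatial.transform import Rotation as R
from scipy.optimize import least_squares
def campose(d):
    return R.from_euler('xyz',d['attitude'],degrees=True).as_matrix(), np.array(d['origin'])
def proj(d,P):
    Rc,o=campose(d); q=(np.asarray(P)-o)@Rc; q=q@d['K'].T; return q[:,:2]/q[:,2:]
def ray(d,uv,z):
    Rc,o=campose(d); v=Rc@np.linalg.inv(d['K'])@np.r_[uv,1]; return o+v*(z-o[2])/v[2]
def quad(mask):
    cs,_=cv2.findContours(mask.astype(np.uint8),cv2.RETR_EXTERNAL,cv2.CHAIN_APPROX_NONE)
    c=max(cs,key=cv2.contourArea); 
    h=cv2.convexHull(c)
    for e in np.linspace(.01,.1,40):
        a=cv2.approxPolyDP(h,e*cv2.arcLength(h,True),True)
        if len(a)==4: break
    a=a[:,0].astype(float); c=c[:,0].astype(float)
    L=[]
    for i in range(4):
        p,q=a[i],a[(i+1)%4]; t=(q-p)/np.linalg.norm(q-p); n=np.array([-t[1],t[0]])
        s=(c-p)@t; m=(abs((c-p)@n)<2.5)&(s>.1*np.linalg.norm(q-p))&(s<.9*np.linalg.norm(q-p))
        vx,vy,x,y=cv2.fitLine(c[m].astype(np.float32),cv2.DIST_HUBER,0,.01,.01).ravel()
        L.append(np.cross([x,y,1],[x+vx,y+vy,1]))
    P=[np.cross(L[i-1],L[i]) for i in range(4)]
    return np.array([p[:2]/p[2] for p in P])
def dots(gray,seeds,bright,r=5):
    out=[]
    for u,v in seeds:
        for _ in range(4):
            x0,y0=int(round(u))-r,int(round(v))-r
            w=gray[y0:y0+2*r+1,x0:x0+2*r+1].astype(float)
            b=np.median(w); k=np.clip((w-b) if bright else (b-w),0,None); k[k<.35*k.max()]=0
            yy,xx=np.mgrid[y0:y0+2*r+1,x0:x0+2*r+1]; u,v=(k*xx).sum()/k.sum(),(k*yy).sum()/k.sum()
        out.append([u,v])
    return np.array(out)
E
python3 - <<'E'
from h import *
d=dict(np.load('pics/top0.npz')); g=cv2.cvtColor(d['img'],cv2.COLOR_RGB2GRAY)
hsv=cv2.cvtColor(d['img'],cv2.COLOR_RGB2HSV)
sd=lambda L:[(130+x/3.3,130+y/3.3) for x,y in L]
scr=dots(g,sd([(192,202),(530,188),(547,495),(202,510)]),True,4)
ho=dots(g,sd([(303,349),(465,345)]),False,5)
pd=dots(g,sd([(265,279),(500,273),(505,470),(271,476)]),False,4)
print(scr,ho,pd)
S=np.array([ray(d,p,.06) for p in scr]);print(S,S.mean(0))
for i in range(4):print(np.linalg.norm(S[i]-S[i-1]))
pm=quad(((g>165)).astype(np.uint8)[:,:300]*(np.arange(384)[:,None]<290)*(np.arange(384)[:,None]>196)*(np.arange(300)>196)*(np.arange(300)<294))
print('plate',pm)
z=d['z_map']; print(z[200,210],z[195,240],z[225,245],z[275,245], z[295,240])
for u,v in [(195,200),(245,215),(245,275)]:
    Rc,o=campose(d); print(o+Rc@(np.linalg.inv(d['K'])@[u,v,1]*z[v,u]))
# deck mask by depth
H=np.zeros(z.shape); yy,xx=np.mgrid[0:384,0:512]
Rc,o=campose(d); P=(np.stack([xx,yy,np.ones_like(xx)],-1)@np.linalg.inv(d['K']).T*z[...,None])@Rc.T+o
m=(P[...,2]>.045)&(P[...,2]<.1)&(xx>150)&(xx<312)&(yy>170)&(yy<300)
dq=quad(m); print('deck',dq); D=np.array([ray(d,p,.06) for p in dq]);print(D,D.mean(0))
for i in range(4):print(np.linalg.norm(D[i]-D[i-1]))
print(P[190:290:10,245,2].round(3))
print('deckz',np.median(P[190:200,200:290,2]))
E
```

```text
[[187.8089172  190.87133758]
 [290.26279391 186.63485477]
 [295.00239521 279.50179641]
 [190.84673367 283.99497487]] [[221.48431145 235.50029053]
 [270.46567718 234.07668522]] [[210.11590106 214.23109541]
 [281.1503876  212.33255814]
 [282.43285821 271.93773443]
 [211.85744681 273.8858156 ]]
[[ 0.58437664 -0.26545363  0.06      ]
 [ 0.59132341 -0.45946465  0.06      ]
 [ 0.41734996 -0.46599757  0.06      ]
 [ 0.41032387 -0.27181306  0.06      ]] [ 0.50084347 -0.36568223  0.06      ]
0.17416890112356959
0.19413534801626858
0.17409606643851216
0.1943115796353854
plate [[287.         207.50300501]
 [287.         276.56869954]
 [206.48428825 279.06637795]
 [204.63552917 209.25787447]]
0.87843245 0.87940097 0.85283226 0.85556 0.9257258
[ 0.56697807 -0.27913511  0.06030662]
[ 0.5373569  -0.37342097  0.08665695]
[ 0.42763672 -0.37278998  0.07407627]
deck [[294.12929974 182.57190722]
 [298.74678695 282.93480075]
 [187.50557425 287.69189336]
 [184.34956935 187.33706581]]
[[ 0.5990164  -0.46690184  0.06      ]
 [ 0.41097915 -0.47289237  0.06      ]
 [ 0.40356741 -0.26562082  0.06      ]
 [ 0.59112655 -0.258881    0.06      ]] [ 0.50117238 -0.36607401  0.06      ]
0.2081704109140763
0.18813264928812506
0.2074040218693221
0.18768019686533594
[0.06  0.059 0.09  0.087 0.084 0.082 0.079 0.077 0.074 0.06 ]
deckz 0.06052618618312117
```

```bash
cat >> h.py <<'E'
SH=np.array([0.5008,-0.3657]); SY=np.radians(2.07)
Rs=R.from_euler('z',SY).as_matrix()
def s2w(p): return np.asarray(p)@Rs.T+np.r_[SH,0]
def w2s(p): return (np.asarray(p)-np.r_[SH,0])@Rs
def pitch_of(x): # plate x (shaker frame) -> pitch, z assuming pins prop & front edge on deck
    return None
def plate_pts(v,L):
    x,y,yaw,pit,z=v[:5]   # plate origin in shaker frame; pit>0 = back up
    M=R.from_euler('ZY',[yaw,-pit]).as_matrix()
    return s2w(np.asarray(L)@M.T+[x,y,z])
HOL=[[.015,.045,.012],[.015,-.045,.012]]
def fitplate(d,ho,pd,a=None,b=None,verbose=True,corners=None):
    def f(v):
        a,b=v[5:7]
        L=HOL+[[a,b,.012],[a,-b,.012],[-a,-b,.012],[-a,b,.012]]
        r=(proj(d,plate_pts(v,L))-np.vstack([ho,pd]))
        r[:2]*=.7
        # front-bottom edge height on deck prior
        h=v[4]-.065*np.sin(v[3])-.060
        return np.r_[r.ravel(),h/.0005,(v[3]-v[7])/.02]
    s=None
    def g(u): return f(np.r_[u,P0])
    P0=.12
    s=least_squares(g,[-.01,0,0,.1,.067,.056,.066])
    return s.x,s.fun
E
python3 - <<'E'
from h import *
d=dict(np.load('pics/top0.npz'))
ho=np.array([[221.484,235.50],[270.466,234.077]]);pd=np.array([[210.116,214.231],[281.150,212.333],[282.433,271.938],[211.857,273.886]])
x,f=fitplate(d,ho,pd); print(x.round(4),f.round(2))
H=plate_pts(x,[[.015,.045,0],[.015,-.045,0]]);print('holes shaker',w2s(H),H)
C=plate_pts(x,[[-.065,.075,0],[-.065,-.075,0],[-.065,.075,.012],[-.065,-.075,.012],[.065,.075,0],[.065,-.075,0],[.065,-.075,.012]]);print('corners w',C.round(4));print(w2s(C).round(4))
print(search_frame('bottle_a','top'))
for n,uv,z in [('cap',(333,206),.095),('dish',(336.5,259.5),.014),('dropper',(240.5,149),.088)]:print(n,ray(d,uv,z),w2s(ray(d,uv,z)))
c=proj(d,plate_pts(x,[[a,b,.012] for a,b in [(.065,-.075),(-.065,-.075),(-.065,.075),(.065,.075)]]));print(c)
E
```

```text
[-0.0137 -0.0094 -0.0154  0.1198  0.0678  0.055   0.065 ] [ 0.08  0.1   0.15  0.18 -0.05 -0.05 -0.09 -0.04  0.01 -0.04 -0.03 -0.06
  0.   -0.01]
holes shaker [[ 0.00186862  0.03535504  0.06956416]
 [ 0.00048124 -0.05463427  0.06956416]] [[ 0.50139036 -0.33030054  0.06956416]
 [ 0.50325434 -0.42028124  0.06956416]]
corners w [[ 0.4214 -0.302   0.06  ]
 [ 0.4245 -0.4519  0.06  ]
 [ 0.4199 -0.302   0.0719]
 [ 0.423  -0.4519  0.0719]
 [ 0.5504 -0.2993  0.0755]
 [ 0.5535 -0.4492  0.0755]
 [ 0.5521 -0.4493  0.0875]]
[[-0.0771  0.0666  0.06  ]
 [-0.0794 -0.0834  0.06  ]
 [-0.0785  0.0666  0.0719]
 [-0.0808 -0.0834  0.0719]
 [ 0.052   0.0646  0.0755]
 [ 0.0497 -0.0854  0.0755]
 [ 0.0482 -0.0854  0.0875]]
[{'position': [328.6, 204.4], 'conf': 0.56}]
cap [ 0.55248683 -0.53315641  0.095     ] [ 0.0456045  -0.16921408  0.095     ]
dish [ 0.4507839  -0.55314677  0.014     ] [-0.05675412 -0.18551785  0.014     ]
dropper [ 0.65907245 -0.36580228  0.088     ] [ 0.15816547 -0.00581908  0.088     ]
[[286.41847089 206.69218028]
 [288.01663392 277.13458182]
 [206.52073932 279.37058703]
 [204.41060914 208.8696069 ]]
```

```bash
python3 - <<'E'
from h import *
for c in('top','side'):
    d=dict(np.load(f'pics/{c}0.npz')); z=d['z_map']; yy,xx=np.mgrid[0:384,0:512]
    Rc,o=campose(d); P=(np.stack([xx,yy,np.ones_like(xx)],-1)@np.linalg.inv(d['K']).T*z[...,None])@Rc.T+o
    m=(z>0)&(P[...,2]>.1)&(P[...,2]<.8)&(P[...,0]>.2)&(P[...,0]<.9)&(abs(P[...,1])<.8)
    Q=P[m]
    for y0 in np.arange(-.8,.8,.1):
        q=Q[(Q[:,1]>=y0)&(Q[:,1]<y0+.1)]
        if len(q):print(c,round(y0,1),len(q),'minx',np.percentile(q[:,0],1).round(3),'maxz',q[:,2].max().round(3))
o=get_obs(); T=R.from_euler('xyz',o['tool_rot'],degrees=True).as_matrix()
for w in [(.40,.42,.22),(.47,.15,.22),(.48,-.15,.22),(.487,-.30,.20),(.487,-.50,.16)]: print(w,((np.array(w)-o['tool_pos'])@T).round(4))
E
```

```text
top -0.8 865 minx 0.659 maxz 0.161
top -0.7 1395 minx 0.64 maxz 0.162
top -0.6 26 minx 0.689 maxz 0.161
top -0.5 3020 minx 0.806 maxz 0.237
top -0.4 3801 minx 0.806 maxz 0.24
top -0.3 9067 minx 0.708 maxz 0.466
top -0.2 6550 minx 0.724 maxz 0.465
top -0.1 3185 minx 0.744 maxz 0.432
top -0.0 425 minx 0.764 maxz 0.239
side -0.8 1528 minx 0.658 maxz 0.16
side -0.7 3338 minx 0.641 maxz 0.16
side -0.6 72 minx 0.692 maxz 0.16
side -0.5 3292 minx 0.807 maxz 0.239
side -0.4 1943 minx 0.806 maxz 0.239
side -0.3 4671 minx 0.708 maxz 0.45
side -0.2 1388 minx 0.722 maxz 0.45
side -0.1 1075 minx 0.747 maxz 0.451
side -0.0 954 minx 0.769 maxz 0.452
side 0.1 897 minx 0.738 maxz 0.449
side 0.2 494 minx 0.726 maxz 0.217
side 0.3 498 minx 0.713 maxz 0.218
side 0.4 796 minx 0.247 maxz 0.337
side 0.5 2262 minx 0.206 maxz 0.44
side 0.6 1220 minx 0.283 maxz 0.455
side 0.7 10590 minx 0.205 maxz 0.455
(0.4, 0.42, 0.22) [-0.1892 -0.1017  0.0026]
(0.47, 0.15, 0.22) [-0.3651 -0.3182  0.0026]
(0.48, -0.15, 0.22) [-0.4989 -0.5869  0.0025]
(0.487, -0.3, 0.2) [-0.5676 -0.7204  0.0225]
(0.487, -0.5, 0.16) [-0.6508 -0.9023  0.0625]
```

Request:
arm_command(targets=[[[-0.04,-0.02,0,0,0,8,1],[-0.08,-0.04,0,0,0,16,1],[-0.12,-0.062,0,0,0,24,1],[-0.155,-0.082,0,0,0,32,1],[-0.189,-0.102,0,0,0,40,1],[-0.22,-0.138,0,0,0,48,1],[-0.249,-0.174,0,0,0,56,1],[-0.278,-0.21,0,0,0,64,1],[-0.307,-0.246,0,0,0,72,1],[-0.336,-0.282,0,0,0,80,1]]], newtons=20)

```text
time_s: 2.15
tool_pos: [0.4589, 0.1931, 0.2229]
tool_rot: [180.0, -0.0, 75.1]
force: [1.2, 0.2, 0.7]
grip_width: 0.0153
```

```bash
cat >> h.py <<'E'
def rel(*ws):
    o=get_obs(); T=R.from_euler('xyz',o['tool_rot'],degrees=True).as_matrix()
    print('t',o['time_s'],o['tool_pos'].round(4),o['tool_rot'].round(2),'shaker',w2s(o['tool_pos']).round(4),'F',o['force'].round(2),o['grip_width'])
    for w in ws: print(w,((np.array(w)-o['tool_pos'])@T).round(4))
    return T
E
python3 - <<'E'
from h import *
rel((.47,.15,.2),(.48,-.15,.2),(.49,-.30,.2),s2w([-.014,-.13,.16]))
E
```

```text
t 2.15 [0.4589 0.1931 0.2229] [ 1.7997e+02 -5.0000e-02  7.5110e+01] shaker [-0.0217  0.56    0.2229] F [1.23 0.21 0.72] 0.015287226677186017
(0.47, 0.15, 0.2) [-0.0389  0.0218  0.0228]
(0.48, -0.15, 0.2) [-0.3262  0.1086  0.0226]
(0.49, -0.3, 0.2) [-0.4686  0.1568  0.0225]
[ 0.4915048  -0.49612085  0.16      ] [-0.6578  0.2086  0.0624]
```

Request:
arm_command(targets=[[[-0.046,0.0145,0.002,0,0,7.5,1],[-0.092,0.029,0.004,0,0,15,1],[-0.138,0.0435,0.006,0,0,22.5,1],[-0.184,0.058,0.008,0,0,30,1],[-0.23,0.0725,0.01,0,0,37.5,1],[-0.276,0.087,0.012,0,0,45,1],[-0.322,0.102,0.014,0,0,52.5,1],[-0.368,0.117,0.016,0,0,60,1],[-0.414,0.132,0.018,0,0,67.5,1],[-0.46,0.147,0.02,0,0,73.4,1]]])

```text
time_s: 3.15
tool_pos: [0.4853, -0.289, 0.2031]
tool_rot: [-180.0, -0.1, 1.8]
force: [0.0, 0.5, 0.1]
grip_width: 0.0002
```

```bash
python3 - <<'E'
from h import *
rel(s2w([-.014,-.13,.16]),s2w([-.014,-.115,.064]))
E
```

```text
t 3.15 [ 0.4853 -0.289   0.2031] [-1.7999e+02 -1.0000e-01  1.7900e+00] shaker [-0.0127  0.0772  0.2031] F [0.05 0.47 0.15] 0.00018928554412930127
[ 0.4915048  -0.49612085  0.16      ] [-0.0004  0.2072  0.043 ]
[ 0.49096299 -0.48113064  0.064     ] [-0.0007  0.1923  0.139 ]
```

Request:
arm_command(targets=[[[0,0.048,0,0,0,0,1],[0,0.096,0,0,0,0,1],[0,0.144,0,0,0,0,1],[0,0.193,0,0,0,0,1],[0,0.193,0.03,0,0,0,1],[0,0.193,0.06,0,0,0,1],[0,0.193,0.09,0,0,0,1],[0,0.193,0.115,0,0,0,1],[0,0.193,0.13,0,0,0,1],[0,0.193,0.137,0,0,0,1]]])

```text
time_s: 4.15
tool_pos: [0.4917, -0.4793, 0.0639]
tool_rot: [-179.9, 0.1, 2.1]
force: [0.5, -0.6, 0.9]
grip_width: 0.0002
```

```bash
python3 - <<'E'
from h import *
rel(); snap('side','side1'); snap('top','top1')
E
```

```text
t 4.15 [ 0.4917 -0.4793  0.0639] [-1.7991e+02  8.0000e-02  2.0500e+00] shaker [-0.0132 -0.1132  0.0639] F [ 0.46 -0.63  0.85] 0.00021089709419658075
```

View pics/side1.png

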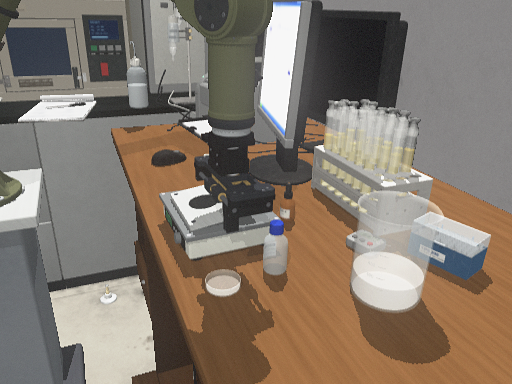

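View pics/top1.png

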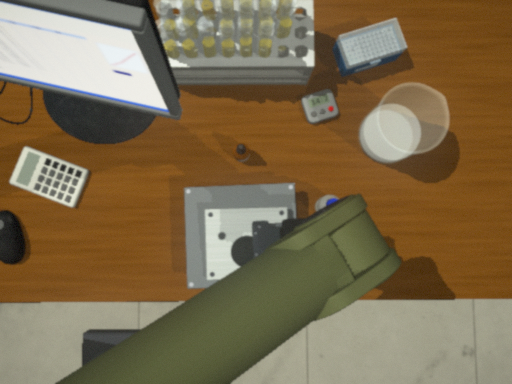

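The finger stands at the plate's right edge and clear of the bottle. I'll push left slowly.

Request:
arm_command(targets=[[[0,-0.006,0,0,0,0,1],[0,-0.01,0,0,0,0,1],[0,-0.012,0,0,0,0,1],[0,-0.013,0,0,0,0,1],[0,-0.014,0,0,0,0,1],[0,-0.015,0,0,0,0,1],[0,-0.016,0,0,0,0,1],[0,-0.017,0,0,0,0,1],[0,-0.018,0,0,0,0,1]]])

```text
time_s: 5.15
tool_pos: [0.4913, -0.4621, 0.0655]
tool_rot: [-180.0, 0.0, 2.0]
force: [-0.2, -0.8, -0.3]
grip_width: 0.0008
```

```bash
python3 - <<'E'
from h import *
rel(); snap('side','side2'); snap('top','top2')
E
```

```text
t 5.15 [ 0.4913 -0.4621  0.0655] [-180.      0.      2.02] shaker [-0.013  -0.096   0.0655] F [-0.22 -0.79 -0.3 ] 0.0008432105605705042
```

View pics/top2.png

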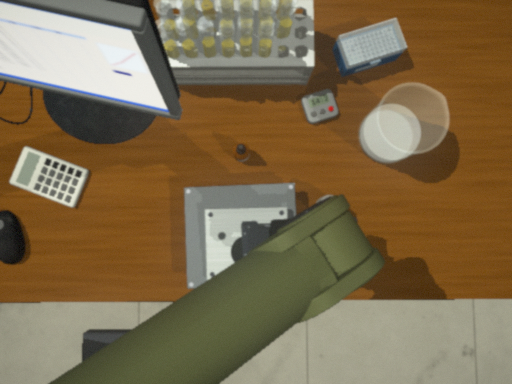

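```bash
cat >> h.py <<'E'
def ldots(tag):
    d=dict(np.load(f'pics/{tag}.npz')); g=cv2.cvtColor(d['img'],cv2.COLOR_RGB2GRAY)
    return dots(g,[(210.1,214.2)],False,4), dots(g,[(221.5,235.5)],False,5)
E
python3 - <<'E'
from h import *
for t in('top0','top1','top2'):print(ldots(t))
E
```

```text
(array([[210.11590106, 214.23109541]]), array([[221.48431145, 235.50029053]]))
(array([[210.11871508, 214.22625698]]), array([[221.66304348, 235.34307065]]))
(array([[210.27973749, 214.18703856]]), array([[221.39334501, 235.39404553]]))
```

Request:
arm_command(targets=[[[0,-0.001,0,0,0,0,1],[0,-0.002,0,0,0,0,1],[0,-0.003,0,0,0,0,1],[0,-0.004,0,0,0,0,1],[0,-0.005,0,0,0,0,1],[0,-0.006,0,0,0,0,1],[0,-0.007,0,0,0,0,1]]])

```text
time_s: 5.95
tool_pos: [0.4911, -0.4554, 0.0656]
tool_rot: [180.0, -0.0, 2.0]
force: [-0.1, -2.6, -1.3]
grip_width: 0.0005
```

```bash
python3 - <<'E'
from h import *
rel(); snap('side','side3'); snap('top','top3');print(ldots('top3'))
E
```

```text
t 5.95 [ 0.4911 -0.4554  0.0656] [ 1.7996e+02 -1.0000e-02  2.0200e+00] shaker [-0.013  -0.0893  0.0656] F [-0.12 -2.58 -1.27] 0.0005396093420578517
(array([[207.57439734, 215.03075644]]), array([[219.00075301, 236.23305723]]))
```

Request:
arm_command(targets=[[[0,-0.001,0,0,0,0,1],[0,-0.002,0,0,0,0,1],[0,-0.003,0,0,0,0,1],[0,-0.004,0,0,0,0,1],[0,-0.005,0,0,0,0,1],[0,-0.005,0,0,0,0,1]]])

```text
time_s: 6.65
tool_pos: [0.4909, -0.4499, 0.0655]
tool_rot: [-180.0, 0.0, 2.0]
force: [-0.4, -2.2, -1.2]
grip_width: 0.0003
```

```bash
python3 - <<'E'
from h import *
rel(); snap('top','top4');print(ldots('top4'))
E
```

```text
t 6.65 [ 0.4909 -0.4499  0.0655] [-1.7998e+02  1.0000e-02  2.0400e+00] shaker [-0.013  -0.0838  0.0655] F [-0.43 -2.17 -1.2 ] 0.00032633201121918653
(array([[204.42632956, 215.23278117]]), array([[216.14722976, 236.87601705]]))
```

Request:
arm_command(targets=[[[0,0.02,0,0,0,0,1],[0,0.025,-0.02,0,0,0,1],[0,0.025,-0.065,0,0,0,1],[0,0.02,-0.11,0,0,0,1],[0,-0.02,-0.12,0,0,0,1],[0,-0.07,-0.12,0,0,0,0],[0,-0.12,-0.12,0,0,0,-1],[0,-0.17,-0.12,0,0,0,-1],[0,-0.22,-0.12,0,0,0,-1],[0,-0.27,-0.12,0,0,0,-1]]])

```text
time_s: 7.7
tool_pos: [0.4805, -0.1769, 0.1855]
tool_rot: [-179.9, 0.0, 2.1]
force: [0.8, -0.2, 0.4]
grip_width: 0.0326
```

```bash
python3 - <<'E'
from h import *
rel(); snap('top','top5')
E
```

```text
t 7.7 [ 0.4805 -0.1769  0.1855] [-1.7986e+02  5.0000e-02  2.0900e+00] shaker [-0.0134  0.1894  0.1855] F [ 0.8  -0.16  0.45] 0.03260940584696186
```

View pics/top5.png

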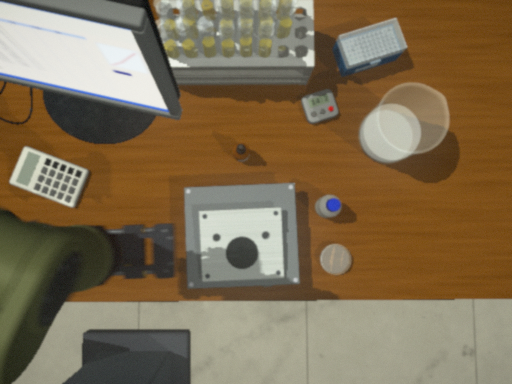

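The whole plate is now visible, at px ~(199-285, 207-281). Holes are near (216,237) and (265,235).

```bash
cat >> h.py <<'E'
def measure(tag,guess,pit=True):
    d=dict(np.load(f'pics/{tag}.npz')); g=cv2.cvtColor(d['img'],cv2.COLOR_RGB2GRAY)
    v=np.r_[guess] # x,y,yaw,pit,z
    a,b=.055,.065; L=HOL+[[a,b,.012],[a,-b,.012],[-a,-b,.012],[-a,b,.012]]
    for _ in range(3):
        s=proj(d,plate_pts(v,L)); m=np.vstack([dots(g,s[:2],False,5),dots(g,s[2:],False,4)])
        def f(v):
            r=proj(d,plate_pts(v,L))-m; r[:2]*=.7
            return np.r_[r.ravel(),(v[4]-.065*np.sin(v[3])-.060)/.0005,(v[3]-guess[3])/.03]
        q=least_squares(f,v); v=q.x
    print(tag,'x y mm',(v[:2]*1e3).round(2),'yaw/pit deg',np.degrees(v[2:4]).round(2),'z',v[4].round(4),'maxres px',abs(q.fun[:12]).max().round(2))
    H=w2s(plate_pts(v,[[.015,.045,0],[.015,-.045,0]]))*1e3
    print('hole-pin err L,R mm',(H[0,:2]-[27,45]).round(2),(H[1,:2]-[27,-45]).round(2))
    return v
E
python3 - <<'E'
from h import *
measure('top0',[-.0137,-.0094,-.015,.12,.0678])
v=measure('top5',[-.0145,0,.0,.12,.0678])
print(w2s(plate_pts(v,[[-.065,.075,0],[-.065,-.075,0]])).round(4))
E
```

```text
top0 x y mm [-13.72  -9.41] yaw/pit deg [-0.88  6.84] z 0.0677 maxres px 0.18
hole-pin err L,R mm [-25.13  -9.65] [-26.52  -9.63]
top5 x y mm [-21.21   0.81] yaw/pit deg [-3.22  5.28] z 0.0661 maxres px 10.07
hole-pin err L,R mm [-30.77  -0.1 ] [-35.82   0.04]
[[-0.0816  0.0793  0.0601]
 [-0.09   -0.0704  0.0601]]
```

```bash
sed -i "s/q=least_squares(f,v); v=q.x/q=least_squares(f,v,loss='soft_l1',f_scale=.3); v=q.x/; s/for _ in range(3):/for _ in range(6):/" h.py
python3 - <<'E'
from h import *
v=measure('top5',[-.0155,0.001,.01,.12,.0678])
print(w2s(plate_pts(v,[[-.065,.075,0],[-.065,-.075,0]])).round(4))
d=dict(np.load('pics/top5.npz')); cv2.imwrite('pics/top5z.png',cv2.resize(d['img'][170:300,170:310,::-1],None,fx=4,fy=4,interpolation=cv2.INTER_CUBIC))
E
```

```text
top5 x y mm [-15.44   0.21] yaw/pit deg [0.13 6.8 ] z 0.0677 maxres px 4.39
hole-pin err L,R mm [-27.65   0.25] [-27.44   0.25]
[[-0.0802  0.0751  0.06  ]
 [-0.0798 -0.0749  0.06  ]]
```

View pics/top5z.png

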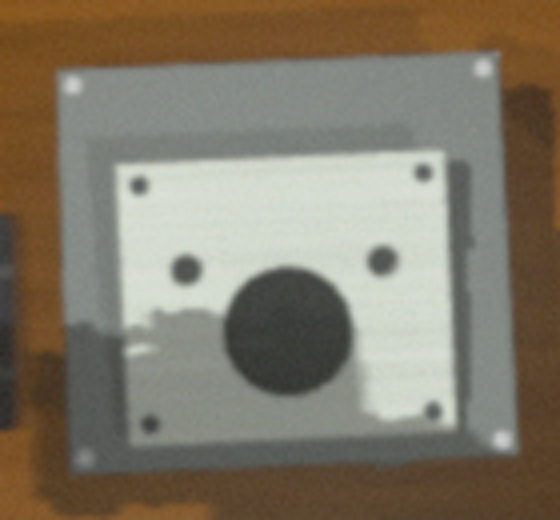

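Request:
arm_command(targets=[[[-0.04,0.02,0,0,0,0,-1],[-0.075,0.055,0,0,0,0,-1],[-0.102,0.095,0,0,0,0,-1],[-0.102,0.142,0,0,0,0,-1],[-0.102,0.189,0,0,0,0,-1],[-0.102,0.189,0.04,0,0,0,-1],[-0.102,0.189,0.08,0,0,0,-1],[-0.102,0.189,0.105,0,0,0,-1],[-0.102,0.189,0.118,0,0,0,-1],[-0.102,0.189,0.12,0,0,0,-1]]])

```text
time_s: 8.75
tool_pos: [0.3855, -0.3717, 0.0644]
tool_rot: [-179.9, 0.1, 2.0]
force: [-0.4, -0.6, 0.1]
grip_width: 0.0871
```

```bash
python3 - <<'E'
from h import *
rel(); snap('top','top6'); snap('side','side6')
E
```

```text
t 8.75 [ 0.3855 -0.3717  0.0644] [-1.7987e+02  1.3000e-01  2.0400e+00] shaker [-0.1155 -0.0018  0.0644] F [-0.44 -0.6   0.12] 0.08711294945226267
```

View pics/top6.png

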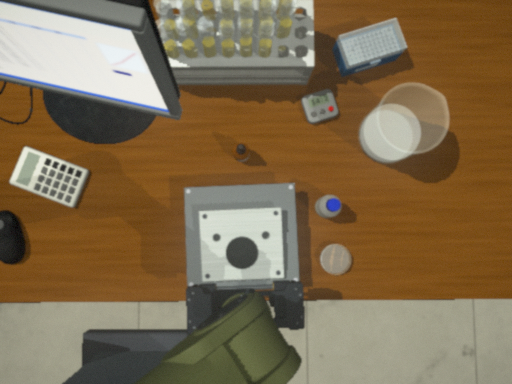

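View pics/side6.png

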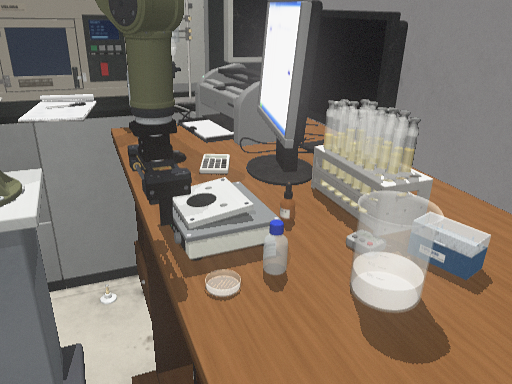

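```bash
python3 - <<'E'
from h import *
v=measure('top6',[-.0155,0.0003,.002,.12,.0678])
E
```

```text
top6 x y mm [-15.21   0.26] yaw/pit deg [0.19 6.85] z 0.0678 maxres px 0.16
hole-pin err L,R mm [-27.47   0.31] [-27.16   0.31]
```

Request:
arm_command(targets=[[[0.008,0,0,0,0,0,-1],[0.016,0,0,0,0,0,-1],[0.021,0,0,0,0,0,-1],[0.024,0,0,0,0,0,-1],[0.027,0,0,0,0,0,-1],[0.03,0,0,0,0,0,-1],[0.033,0,0,0,0,0,-1],[0.036,0,0,0,0,0,-1],[0.039,0,0,0,0,0,-1],[0.041,0,0,0,0,0,-1]]])

```text
time_s: 9.85
tool_pos: [0.4228, -0.3725, 0.0656]
tool_rot: [-179.9, 0.4, 1.9]
force: [-10.3, -0.3, 8.2]
grip_width: 0.087
```

```bash
python3 - <<'E'
from h import *
rel(); snap('top','top7'); measure('top7',[-.000,0.0003,.002,.13,.0678])
E
```

```text
t 9.85 [ 0.4228 -0.3725  0.0656] [-179.94    0.37    1.91] shaker [-0.0781 -0.0039  0.0656] F [-10.29  -0.34   8.17] 0.08700250223640275
top7 x y mm [-2.56  1.1 ] yaw/pit deg [-2.31  7.46] z 0.0684 maxres px 9.15
hole-pin err L,R mm [-12.88   0.47] [-16.52   0.54]
```

View pics/top7.png

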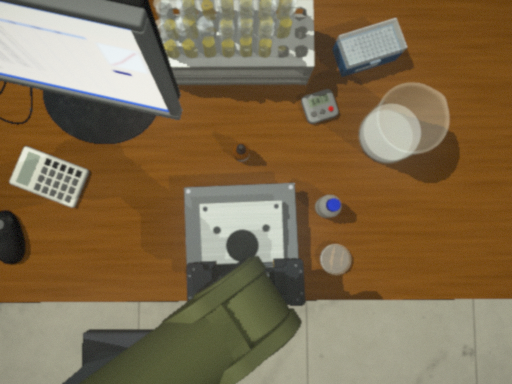

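```bash
sed -i "s/def measure(tag,guess,pit=True)/def measure(tag,guess,n=6)/; s/\[-a,-b,.012\],\[-a,b,.012\]\]\n    for/&/" h.py
python3 - <<'E'
s=open('h.py').read()
i=s.index('def measure'); t=s[i:]
t=t.replace("[-a,b,.012]]\n","[-a,b,.012]][:0]+HOL+[[a,b,.012],[a,-b,.012],[-a,-b,.012],[-a,b,.012]]\n    L=L[-6:][:n]\n",1).replace('q.fun[:12]','q.fun[:2*n]')
open('h.py','w').write(s[:i]+t)
E
python3 - <<'E'
from h import *
print(get_obs()['force'])
measure('top6',[-.0155,0.0003,.002,.12,.0678])
measure('top6',[-.0155,0.0003,.002,.12,.0678],4)
for x in(-.006,-.004,-.002): measure('top7',[x,0.0003,.002,.13,.0678],4)
d=dict(np.load('pics/top7.npz')); cv2.imwrite('pics/top7z.png',cv2.resize(d['img'][170:300,170:310,::-1],None,fx=4,fy=4,interpolation=cv2.INTER_CUBIC))
E
```

```text
[-9.0938904  -0.78608799  6.24781573]
top6 x y mm [-15.21   0.26] yaw/pit deg [0.19 6.85] z 0.0678 maxres px 0.16
hole-pin err L,R mm [-27.47   0.31] [-27.16   0.31]
top6 x y mm [-15.11   0.28] yaw/pit deg [0.19 6.88] z 0.0678 maxres px 0.15
hole-pin err L,R mm [-27.36   0.33] [-27.07   0.33]
top7 x y mm [-2.03 -0.82] yaw/pit deg [-0.1   7.48] z 0.0685 maxres px 0.14
hole-pin err L,R mm [-14.08  -0.84] [-14.23  -0.84]
top7 x y mm [-2.03 -0.82] yaw/pit deg [-0.1   7.48] z 0.0685 maxres px 0.14
hole-pin err L,R mm [-14.08  -0.84] [-14.23  -0.84]
top7 x y mm [-2.03 -0.82] yaw/pit deg [-0.1   7.48] z 0.0685 maxres px 0.14
hole-pin err L,R mm [-14.08  -0.84] [-14.23  -0.84]
```

View pics/top7z.png

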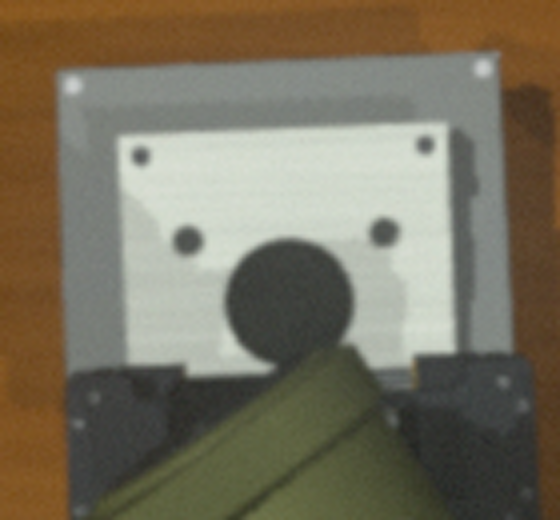

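Request:
arm_command(targets=[[[0.002,-0.0005,0,0,0,0,-1],[0.004,-0.001,0,0,0,0,-1],[0.006,-0.0015,0,0,0,0,-1],[0.008,-0.002,0,0,0,0,-1],[0.009,-0.002,0,0,0,0,-1],[0.01,-0.002,0,0,0,0,-1]]])

```text
time_s: 10.5
tool_pos: [0.4366, -0.3692, 0.0656]
tool_rot: [180.0, 0.1, 2.0]
force: [-3.8, -0.3, 1.4]
grip_width: 0.0871
```

```bash
python3 - <<'E'
from h import *
rel(); snap('top','top8'); v=measure('top8',[.006,0.0003,.0,.13,.0685],4)
E
```

```text
t 10.5 [ 0.4366 -0.3692  0.0656] [1.7999e+02 5.0000e-02 2.0100e+00] shaker [-0.0643 -0.0012  0.0656] F [-3.77 -0.29  1.43] 0.0871172400045869
top8 x y mm [12.6   0.52] yaw/pit deg [-0.09  7.28] z 0.0682 maxres px 0.76
hole-pin err L,R mm [0.55 0.49] [0.41 0.49]
```

The residual jumped, which suggests the plate has dropped. I'll back the fingers off and check.

Request:
arm_command(targets=[[[-0.005,0,0,0,0,0,-1],[-0.02,0,0,0,0,0,-1],[-0.04,0,0,0,0,0,-1],[-0.055,0,-0.01,0,0,0,-1],[-0.055,0,-0.03,0,0,0,-1],[-0.055,0,-0.04,0,0,0,-1]]])

```text
time_s: 11.15
tool_pos: [0.3816, -0.3712, 0.1066]
tool_rot: [-180.0, -0.1, 2.0]
force: [0.5, -0.4, -0.2]
grip_width: 0.0869
```

```bash
python3 - <<'E'
from h import *
rel(); d=snap('top','top9'); s=snap('side','side9'); v=measure('top9',[.012,0.0003,.0,.0,.06]); 
for n,dd,rr in [('top',d,(195,240,225,280))]:
    z=dd['z_map']; yy,xx=np.mgrid[0:384,0:512]
    Rc,o=campose(dd); P=(np.stack([xx,yy,np.ones_like(xx)],-1)@np.linalg.inv(dd['K']).T*z[...,None])@Rc.T+o
    print('plate heights along x',[np.median(P[r,225:260,2]).round(4) for r in range(188,275,8)],'deck',np.median(P[190,200:285,2]))
    from itertools import product
    m=proj(dd,plate_pts(v,[[a,b,.012] for a,b in product(np.linspace(-.06,.06,15),np.linspace(-.07,.07,15))])).round().astype(int)
    Q=w2s(P[m[:,1],m[:,0]]); A=np.c_[Q[:,:2],np.ones(len(Q))]; k=np.linalg.lstsq(A,Q[:,2],rcond=None)[0]; print('plane slope rad',k[:2].round(4),'z at centre',k@[.012,0,1])
for n,uv0 in [('cap',(333,206)),]: pass
for a in ('bottle_a','dropper','dish'): print(a,search_frame(a,'top')[:1],search_frame(a,'side')[:1])
cv2.imwrite('pics/top9z.png',cv2.resize(d['img'][130:300,160:370,::-1],None,fx=3.5,fy=3.5,interpolation=cv2.INTER_CUBIC))
cv2.imwrite('pics/side9z.png',cv2.resize(s['img'][160:310,140:310,::-1],None,fx=3.9,fy=3.9,interpolation=cv2.INTER_CUBIC))
E
```

```text
t 11.15 [ 0.3816 -0.3712  0.1066] [-1.7999e+02 -1.4000e-01  1.9600e+00] shaker [-0.1194 -0.0012  0.1066] F [ 0.52 -0.4  -0.19] 0.08689879511998186
top9 x y mm [11.42  0.46] yaw/pit deg [-0.12  0.05] z 0.0601 maxres px 0.16
hole-pin err L,R mm [-0.48  0.43] [-0.67  0.43]
plate heights along x [np.float64(0.0605), np.float64(0.0721), np.float64(0.0731), np.float64(0.0729), np.float64(0.0725), np.float64(0.073), np.float64(0.0732), np.float64(0.0735), np.float64(0.0727), np.float64(0.0728), np.float64(0.0609)] deck 0.060566039181384035
plane slope rad [-0.0041  0.0016] z at centre 0.07250784166356868
bottle_a [{'position': [330.8, 205.0], 'conf': 0.81}] [{'position': [275.3, 249.3], 'conf': 0.97}]
dropper [{'position': [240.5, 152.1], 'conf': 0.82}] [{'position': [289.0, 202.6], 'conf': 0.72}]
dish [{'position': [335.1, 259.8], 'conf': 0.78}] [{'position': [209.9, 230.7], 'conf': 0.72}]
```

View pics/top9z.png

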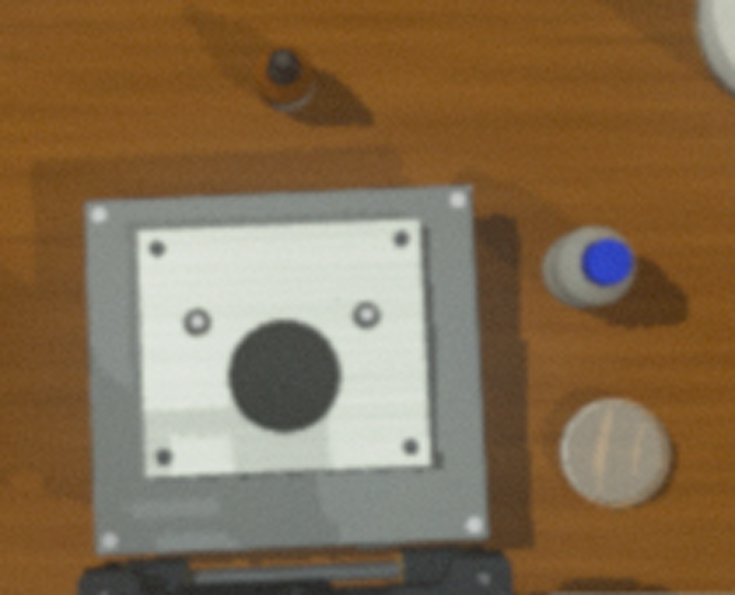

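View pics/side9z.png

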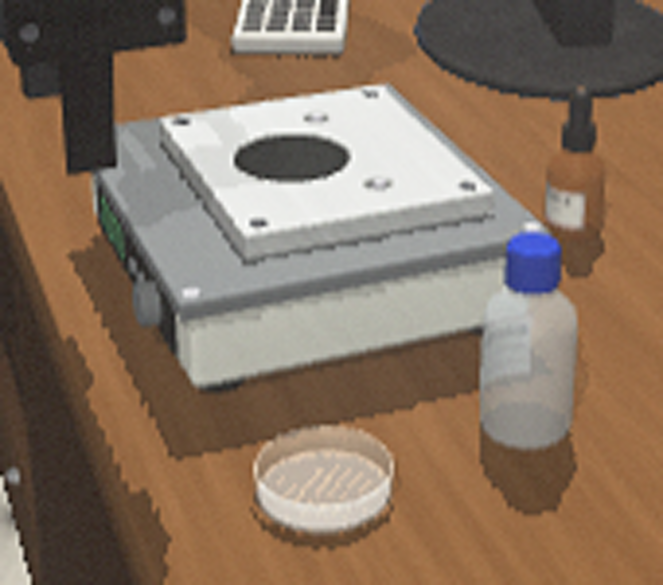

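The bright pin tips show, ringed by the hole rims, in both holes (top-view px ~(216,222) and (265,220)). The plate lies flat, the bystanders haven't moved, and the fingers are free of everything. I'm handing the job in.

```bash
python3 -c "
from cell import *
print(sign_off())"
```

```text
the job is handed in; nothing more can be done
None
```

The plate is seated: both holes dropped over their pins and it lies flat on the deck. I handed the job in at about 11 s of the 61 s allowed; `sign_off()` gives no verdict.

**What I did:** I nudged the plate about 10 mm to the left with the closed fingertips. Then I pushed it about 27 mm straight back with both open fingers on its front edge until it dropped. The fingers were backed off and raised clear before I handed in.

**Last checks:**

| Check | Measured | Limit |
|---|---|---|
| Hole-to-pin offset | about 0.6 mm left, 0.8 mm right | 4 mm |
| Plate tilt | 0.001 rad from the image fit, about 0.004 rad from the depth map | 0.03 rad |
| Plate top | 72.5 mm above the desk | 72 mm expected when seated |

- **Pins:** both tips show inside their holes in the last top picture, and in the side picture too.
- **Bystanders:** the bottles and the dish stand upright where they were. I judged this from the pictures and from the networks' top-view positions, which agree with the start to 1–2 pixels (2–4 mm).

**Disagreements:**
- The network's side-view fix for the dish in the last picture landed on the shaker; the picture itself shows the dish in place.
- Two intermediate plate fits were thrown off, one by the arm's shadow and one by the gripper hiding the front marks. I refitted them and took another picture.
- During the front push the force briefly read about 10 N sideways and 8 N vertically. That is more than the few newtons expected, but well below the limits.

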